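# Gauge the sample port and show the tip to the reader

## Task

Check the depth of the analyser's sample port: take the gauge rod from its rack, slide it gently into the inclined guide tube until its collar stops against the tube's mouth, and draw it right out again. Then hold the rod level with its tip over the centre of the reader's round window, about 25 mm above the glass, and finish while still holding it there, steady and touching neither the reader nor anything else; leave the glassware and vials undisturbed.

Things in the scene. Friction and masses are not known exactly. Their poses are not given: they have to be found in the camera images.
- rod: Metal gauge rod, 200 mm long, about 120 g. Origin: handle centre, on the axis (62 above bench in rack); x along the rod to the tip, z up in the rack. Along x: square tang (10) -65 to -30, flat-sided handle -30 to 30 (16 wide in y, 20 high; grip it across y), neck (10 dia) to 57, stop collar (30 dia) 57 to 65, shaft (10 dia) to 135, last 6 tapering to 6 dia. Balances within 25 of the origin.
- rod_collar (a point): Centre of the front face of the rod's collar (the face that stops on the tube), on the axis at x = 65 mm of the rod.
- rod_tip (a point): Very tip of the rod, on the axis at x = 135 mm of the rod.
- rack: Fixed grey rack, base 190 x 70 x 10 mm, two slotted saddles 36 wide, 71 high at x = +50 and -100 of the rack; slots 16 wide, open on top. The rod lies loose in them, tip to the rack's -x, tang in the +x saddle, handle free between. Lift it straight up 20 or more to clear the slots. Origin on the bench under the handle's middle (within 4), z up.
- analyser: Fixed white and grey analyser, 150 x 120 mm on the bench, x from -180 to -30 mm; the base is 50 high, the upper housing 130 high from x = -180 to -69. The steel guide tube leans out of the housing's +x side. Origin on the bench, z up, tube in its xz plane.
- guide: Fixed steel guide tube. Origin: centre of its mouth, 120 mm above the bench, 20 behind (-x) of the analyser's origin; x along the axis out of the mouth, 25 degrees above horizontal; y level; z across, upward. Bore 13 dia, flaring in the last 8 to 19 at the mouth; outer dia 23, rim 29; 85 long, open at the foot, so only the collar stops the rod, rigidly. Rod enters along -x.
- reader: Fixed reader (a small inverted microscope): base 140 x 120 x 30 mm (with 12 mm knobs on the y sides), a black column and a flat square stage 110 x 110, top 95 mm above the bench, with a round glass window in its middle. Origin on the bench, 50 from under the window (the window is at x = -50), z up. Nothing stands above the stage; the rod may come from any side.
- window (a point): Centre of the reader's round window (40 mm dia) on the stage's top face, 95 mm above the bench; z up.
- beaker: Loose empty glass beaker, 66 dia, 85 high; origin under its centre. Leave alone.
- flask: Loose stoppered amber flask, 68 dia at the foot, 142 high; origin under its centre. Leave alone.
- vials: Loose block of capped vials, 70 x 100 x 51 mm; origin under its centre. Leave alone.
Mind the look-alikes: they are no part of the job. What is shaped like the analyser but purple or yellow is not meant.

How it is judged:
By the outcome, as a careful person would: the job done as asked, in the order asked, and still so for the second after the job is handed in, while the arm keeps its last pose, push and grip.
It also fails if it takes over 51 s, if anything falls off the work surface, if the arm or the gripper's body presses on something with over 40 N, if the wrist force passes 120 N, or if a joint passes its speed limit or range.

## Robot

A 6-joint arm with a two-finger parallel gripper is mounted at the origin on the work surface. World frame = base frame: x ahead of the robot, y to its left, z up, the work surface at z = 0. Lengths are in m, angles in degrees, forces in N, time in s.
With the tool pointing down it reaches from about 0.375 to 0.925 m from the base axis. Payload 5.7 kg.
Tool frame: the origin (TCP) lies on the centre line of the jaws, within the pads' length; the fingertips stand 22 mm ahead of it and the grasp point (between the pads) lies 3 mm ahead of it; z points along the fingers, y is the line along which they close (so a half turn about z gives the same grasp; the last joint's range is limited). The gripper opens to 88 mm and grips with 3 to 60 N. Pads are 20 mm wide; open, the fingers measure 115 mm over their backs; the gripper's body (75 mm by 178 mm) begins 61 mm behind the grasp point.
Start: joints at [-79.188, 20.558, 86.54, -0, 72.909, -6.595], TCP at [0.179, -0.572, 0.215] pointing down, gripper open.
Joint ranges: [-170.27, 170.27], [-57.76, 135], [12.27, 136.19], [-55.21, 235.2], [11.17, 155.16], [-170.74, 170.74]. Speed limits (degrees/s): [136.94, 136.94, 180, 180, 180, 180].

## Interface

Orientations are given as [roll, pitch, yaw] about the fixed x, y, z axes, in that order (R = Rz(yaw) Ry(pitch) Rx(roll)).
In Python, from station import * gives the robot as it stands.
- The arm moves only by the shell command python3 -m jog 'ROWS' [FORCE]. ROWS is JSON, a list of rows, each a list of 3 entries, a list of its own where there are three numbers: the shift along the tool's x, y, z in units of 25 mm (1.0 is 25 mm), then the turn about the tool's z in rad, then the finger opening in mm, from 0 to 87.8. A call has 1 to 8 rows; each row is the pose to reach, as a shift and turn from the pose commanded when the call began, along the tool's axes at that moment; what a row does not reach only later rows make up. A row lasts 1/10 s, in which the tool goes at most 50 mm and 8.59 degrees, less where a joint would pass 70% of its speed; a pose out of reach is approached as far as the arm can. A call with a gripper value outside its range is refused whole. The fingers move at their own pace and stop on an object; FORCE is the grip in N (left out, the last holds). Time passes only in rows, so rows that repeat a pose let the fingers close. It gives the time, the measured TCP pose, the force, the opening and the grip force at its end, in the units of the state.
- get_obs(): the state, without advancing time (a new reading comes with each control period).
- camera(name): name is "side" or "top" or "wrist"; returns a dict with "image" (480x640x3 uint8, red, green, blue), "intrinsics" (3x3 intrinsics, pixels), "R" (3x3) and "t" (3): a world point X has camera coordinates R X + t; the wrist camera has in their place "mount" (4x4, takes a point from camera to tool coordinates, whose origin is the TCP and whose axes are the flange's). Camera axes: x right, y down, z forward; pixel columns grow to the right and rows downward; lengths in m; the calibration is good to about 2 mm. A picture is of the moment at which its call begins: read the wrist's pose just before it. There is no depth.
- hand_in(): hands the job in; it is judged then, once.
The state is a dict: "time_s": time; "q": joint angles; "qvel": joint speeds; "joint_efforts": joint torques, N m; "tool_pos": TCP position; "eef_rot": TCP orientation; "ft_force": force on the tool from outside, world axes, zero at the start; "moment": the same for the moment, N m; "grip_width": finger opening in m; "finger_force": force on a finger pad.
Only numpy, scipy, OpenCV 4.12 (cv2) and the standard library are available. Lean on these libraries where they do the work, as an engineer would, in place of code of your own. Each camera call takes 0.05 s, during which the arm holds its last target. There are 200 camera calls.

## Working session

There is one attempt and no reset: what is moved stays moved. The work goes in short steps, Python scripts to look and compute and a shell command to move; the robot and the scene stay as the last step left them, time stands still between calls to the robot, and variables do not carry over. Pictures are saved under pics/ and viewed, at most 10 in all, crops included, and the job is handed in when it is done.

```bash
ls; mkdir -p pics; python3 - <<'E'
from station import *
import cv2,numpy as np
o=get_obs();print(o)
for n in("side","top"):
    c=camera(n);cv2.imwrite(f"pics/{n}0.png",c["image"][...,::-1]);print(n,c["intrinsics"],c["R"],c["t"])
c=camera("wrist");print(c["mount"],c["intrinsics"])
E
```

```text
pics
{'time_s': 0.0, 'q': array([-7.91905551e+01,  2.05981291e+01,  8.65977791e+01, -3.51891237e-04,
        7.29091648e+01, -6.59463701e+00]), 'qvel': array([ 0.01960398, -0.01959409, -0.10173551,  0.01138973,  0.02963083,
        0.02957242]), 'joint_efforts': array([ 3.81777299e-04, -5.15369403e+01, -2.70734310e+01,  6.75973459e-02,
        3.51495179e-02, -1.35413534e-04]), 'tool_pos': array([ 0.17932436, -0.57184028,  0.21381563]), 'eef_rot': array([-1.79895584e+02, -1.17330790e-02,  1.74041750e+01]), 'ft_force': array([ 0.08152713, -0.65976572,  0.55699517]), 'moment': array([ 0.03455573, -0.04971925,  0.01053255]), 'finger_force': 0.0, 'grip_width': 0.08753900883345928}
side [[605.18019733   0.         317.05575787]
 [  0.         605.18019733 236.92056391]
 [  0.           0.           1.        ]] [[ 0.97901652 -0.20316307 -0.0158562 ]
 [-0.15864969 -0.71104956 -0.68501008]
 [ 0.12789421  0.67315176 -0.72836102]] [-0.55811158  0.14718169  1.25921421]
top [[583.94389521   0.         327.03824986]
 [  0.         583.94389521 243.45143118]
 [  0.           0.           1.        ]] [[-1.38338718e-02 -9.99903511e-01 -1.26171049e-03]
 [-9.89145943e-01  1.38696198e-02 -1.46280336e-01]
 [ 1.46283721e-01 -7.75607604e-04 -9.89242372e-01]] [-0.0152064   0.58421138  1.37160279]
[[-1.49585567e-03 -9.64355368e-01 -2.64606287e-01  7.21143160e-02]
 [ 9.99998746e-01 -1.30515730e-03 -8.96495499e-04 -1.47759933e-04]
 [ 5.19187419e-04 -2.64607297e-01  9.64356111e-01 -1.71128167e-01]
 [ 0.00000000e+00  0.00000000e+00  0.00000000e+00  1.00000000e+00]] [[344.43960447   0.         317.52871645]
 [  0.         344.43960447 238.10640959]
 [  0.           0.           1.        ]]
```

View pics/side0.png

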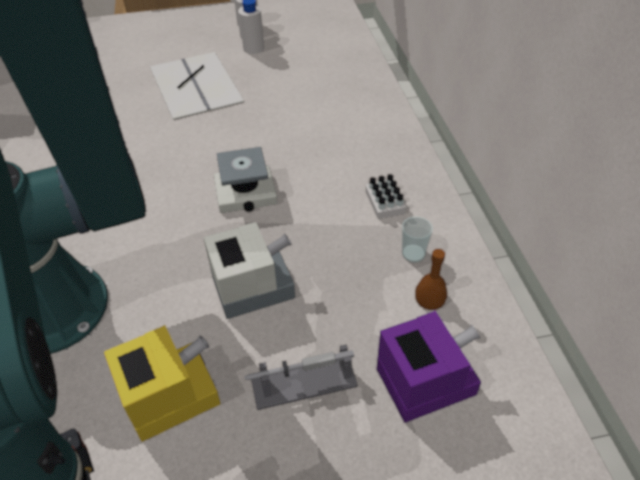

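View pics/top0.png

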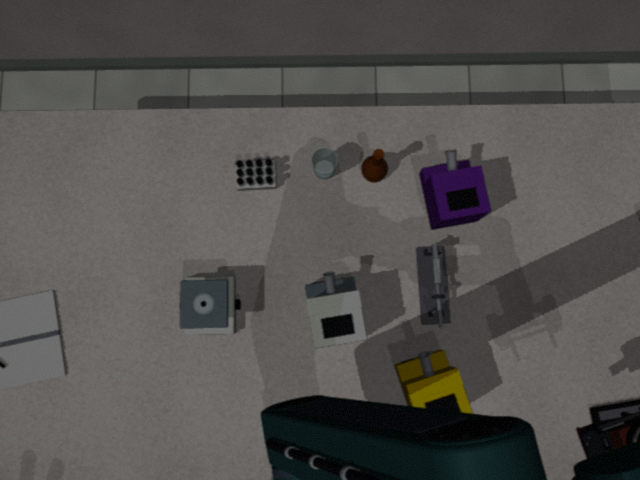

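Top view: rack with rod at (435,285), its collar near the -x end. Analyser candidates by colour: white/grey at (335,315), purple at (455,195), yellow at (435,385). The white/grey one fits the description. The reader is at (207,305), and the beaker (324,163), flask (375,167) and vials (257,172) are well away. I'll confirm in an enlarged crop.

```bash
cat > look.py <<'E'
import cv2,numpy as np
def crop(img,x0,y0,w,h,W,H,step=10):
    c=cv2.resize(img[y0:y0+h,x0:x0+w],(W,H),interpolation=cv2.INTER_CUBIC)
    for x in range((x0//step+1)*step,x0+w,step):
        p=int((x-x0+.5)*W/w);cv2.line(c,(p,0),(p,6),(0,0,255),1);cv2.putText(c,str(x),(p-9,16),0,.33,(0,0,255),1)
    for y in range((y0//step+1)*step,y0+h,step):
        p=int((y-y0+.5)*H/h);cv2.line(c,(0,p),(6,p),(0,0,255),1);cv2.putText(c,str(y),(8,p+4),0,.33,(0,0,255),1)
    return c
E
python3 - <<'E'
import cv2,numpy as np
from look import crop
s=cv2.imread('pics/side0.png');t=cv2.imread('pics/top0.png')
a=np.hstack([crop(t,290,255,120,90,400,300),crop(t,390,235,120,90+0,400,300)])
b=np.hstack([crop(s,200,215,120,90,400,300),crop(s,240,335,120,90,400,300)])
cv2.imwrite('pics/c1.png',np.vstack([a,b]))
E
```

```text
(no output)
```

View pics/c1.png

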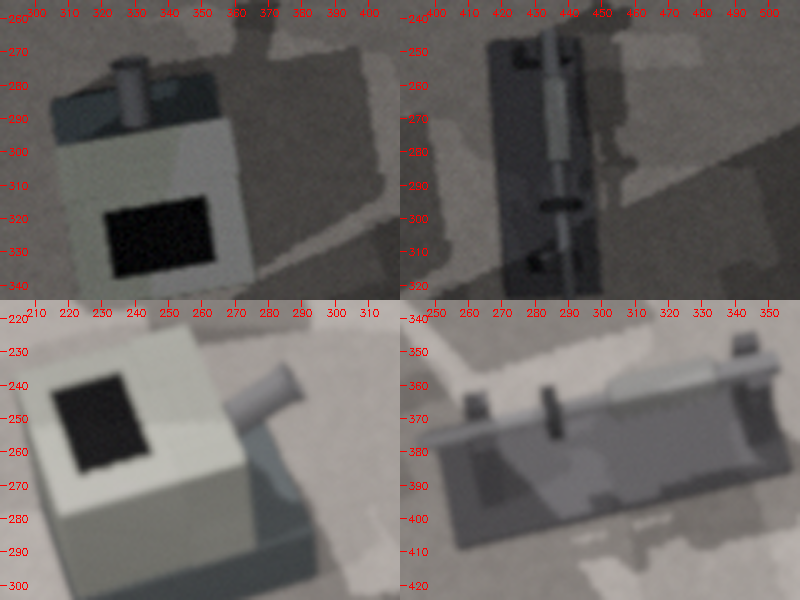

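The crops confirm it: the white/grey analyser has its tube mouth at top (329,273) and side (287,240). The rod's collar is at top (437.5,296) and side (285,369), so the tip points toward world -x. The jog interface has no tilt, so the rod will have to pivot in the grip. Now triangulating.

```bash
cat >> look.py <<'E'
def P(c): return c["intrinsics"]@np.hstack([c["R"],np.reshape(c["t"],(3,1))])
def tri(obs): # [(P,(u,v))..]
    A=np.vstack([np.vstack([u*p[2]-p[0],v*p[2]-p[1]]) for p,(u,v) in obs])
    X=np.linalg.svd(A/np.linalg.norm(A,axis=1,keepdims=True))[2][-1]; X=X[:3]/X[3]
    e=max(np.linalg.norm((p@np.r_[X,1])[:2]/(p@np.r_[X,1])[2]-uv) for p,uv in obs)
    return X,e
def atz(p,uv,z):
    u,v=uv;A=np.vstack([u*p[2]-p[0],v*p[2]-p[1]]);return np.linalg.solve(A[:,:2],-A[:,3]-A[:,2]*z)
def wristP(st,o,c):
    from scipy.spatial.transform import Rotation as Ro
    T=np.eye(4);T[:3,:3]=Ro.from_euler('xyz',o["eef_rot"],degrees=True).as_matrix();T[:3,3]=o["tool_pos"]
    M=np.linalg.inv(T@c["mount"]);return c["intrinsics"]@M[:3]
E
python3 - <<'E'
from station import *
from look import *
np.set_printoptions(precision=4,suppress=True)
S=P(camera("side"));T=P(camera("top"))
for n,t,s in [("handle",(436,270),(318,361)),("collar",(437.5,296),(285,369)),("tang",(434,243),(352,352)),("mouth",(329,272.5),(287.5,240)),("window",(203.5,303.5),(241,162))]:
    print(n,*tri([(T,t),(S,s)]))
print("rack corners z=.01",*[atz(T,p,.01) for p in[(416,247),(443,246),(420,325),(449,323)]])
print("ana housing top z=.13",*[atz(T,p,.13) for p in[(307,298),(358,290),(366,339),(314,348)]])
print("purple",*[atz(T,p,.13) for p in[(432,228),(490,212)]])
E
```

```text
handle [ 0.5142 -0.2812  0.0609] 0.14512382875156682
collar [ 0.4531 -0.2828  0.0577] 0.3208365238704465
tang [ 0.5782 -0.2783  0.0649] 0.013622584900789462
mouth [ 0.5058 -0.0268  0.1166] 0.1495364747467838
window [0.4421 0.2621 0.0969] 0.638941786971111
rack corners z=.01 [ 0.5768 -0.2436] [ 0.5784 -0.3105] [ 0.3854 -0.2464] [ 0.3893 -0.317 ]
ana housing top z=.13 [0.4481 0.0233] [ 0.4645 -0.0913] [ 0.3557 -0.1067] [0.3376 0.0088]
purple [ 0.6033 -0.2631] [ 0.6386 -0.3973]
```

```bash
python3 -m jog '[[[16.3,-7.1,0],0.276,60],[[16.3,-7.1,0],0.276,60],[[16.3,-7.1,0],0.276,60],[[16.3,-7.1,0],0.276,60],[[16.3,-7.1,0],0.276,60],[[16.3,-7.1,0],0.276,60],[[16.3,-7.1,0],0.276,60],[[16.3,-7.1,0],0.276,60]]'
python3 -m jog '[[[0,0,0],0,60],[[0,0,0],0,60]]'
cat >> look.py <<'E'
def snap(n,name):
    from station import get_obs,camera
    o=get_obs();c=camera(n);cv2.imwrite(f"pics/{name}.png",c["image"][...,::-1])
    p=wristP(0,o,c) if n=="wrist" else P(c)
    np.savez(f"pics/{name}.npz",P=p);return o,c,p
def shift(o,target,yaw=None):
    from scipy.spatial.transform import Rotation as Ro
    R=Ro.from_euler('xyz',o["eef_rot"],degrees=True).as_matrix()
    d=R.T@(np.array(target)-o["tool_pos"])/.025
    a=0 if yaw is None else -np.radians((yaw-o["eef_rot"][2]+180)%360-180)
    return d.round(2),round(float(a),4)
E
python3 - <<'E'
from look import *
o,c,p=snap("wrist","w1");print(o["tool_pos"],o["eef_rot"],o["q"],o["time_s"])
E
```

```text
time_s: 1.05
tool_pos: [0.482, -0.3096, 0.2147]
eef_rot: [180.0, -0.0, 1.6]
ft_force: [1.0, -1.0, 0.2]
grip_width: 0.06
finger_force: 0.0
time_s: 1.25
tool_pos: [0.4812, -0.3103, 0.2145]
eef_rot: [180.0, 0.0, 1.8]
ft_force: [0.4, 0.6, 0.1]
grip_width: 0.0597
finger_force: 0.0
[ 0.48122407 -0.31026639  0.21445999] [1.79998262e+02 3.67813909e-02 1.76408311e+00] [-3.97054435e+01  1.83352510e+01  8.99798445e+01 -2.70250937e-02
  7.17113158e+01  4.85389594e+01] 1.25
```

View pics/w1.png

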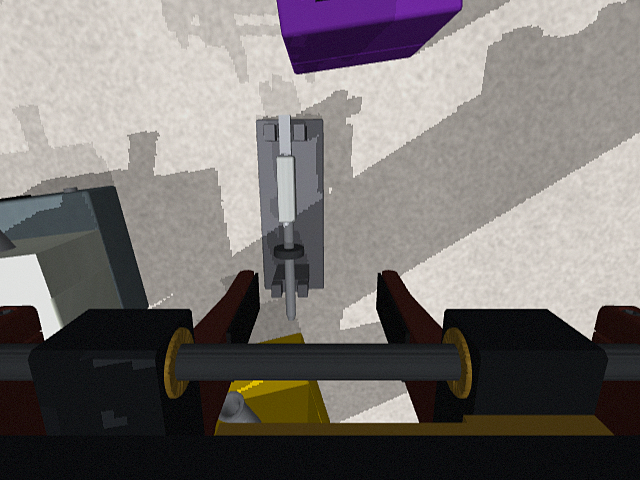

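The wrist view shows the handle from (286,156) to (287,221), the collar at (289,252), the tip at (291,319) and the tang end at (285,116). The rod points toward the camera's bottom edge, which is world -x. The purple unit's corner is at (296,72).

```bash
python3 - <<'E'
from look import *
from station import *
np.set_printoptions(precision=4,suppress=True)
p=np.load('pics/w1.npz')['P'];T=np.load('pics/w1.npz')
print("handle ends z.072",atz(p,(286,156),.072),atz(p,(287,221),.072))
print("tip,tang z.062",atz(p,(291,319),.062),atz(p,(285,117),.067), "collar",atz(p,(289,248),.072))
print("purple corner",atz(p,(296,72),.0),atz(p,(288,38),.05),"yellow tube",atz(p,(235,400),.12))
top=P(camera("top"))
print("handle tri",*tri([(p,(286.5,188.5)),(top,(436,270)),(P(camera("side")),(318,361))]))
print("tip height",*tri([(p,(291,319)),(P(camera("side")),(249.5,378))]))
o=get_obs();print(shift(o,(.523,-.2815,.2145),1.8),shift(o,(.523,-.2815,.058),1.8))
E
```

```text
handle ends z.072 [ 0.5417 -0.2802] [ 0.4828 -0.2814]
tip,tang z.062 [ 0.3762 -0.2853] [ 0.5747 -0.2787] collar [ 0.4566 -0.2835]
purple corner [ 0.6232 -0.2837] [ 0.641  -0.2795] yellow tube [ 0.3239 -0.2387]
handle tri [ 0.5133 -0.2808  0.0618] 1.9491289819455835
tip height [ 0.3851 -0.2896  0.0696] 5.540157836568413
(array([ 1.77, -1.18,  0.  ]), -0.0055) (array([ 1.77, -1.18,  6.26]), -0.0055)
```

```bash
python3 -m jog '[[[1.77,-1.2,0],0,50],[[1.77,-1.2,2],0,50],[[1.77,-1.2,3.5],0,50],[[1.77,-1.2,5],0,50],[[1.77,-1.2,5.98],0,50],[[1.77,-1.2,5.98],0,50]]'
python3 -m jog '[[[0,0,0],0,0],[[0,0,0],0,0],[[0,0,0],0,0],[[0,0,0],0,0],[[0,0,0],0,0],[[0,0,0],0,0]]' 20
```

```text
time_s: 2.05
tool_pos: [0.5206, -0.2794, 0.0617]
eef_rot: [-179.8, 0.3, 1.5]
ft_force: [-0.5, 0.5, 1.0]
grip_width: 0.0499
finger_force: 0.0
time_s: 2.65
tool_pos: [0.5244, -0.28, 0.0656]
eef_rot: [180.0, -0.0, 1.6]
ft_force: [-0.4, 0.1, -1.0]
grip_width: 0.0057
finger_force: 0.0
```

```bash
python3 - <<'E'
from look import *
o,c,p=snap("wrist","w2");print(o["tool_pos"],o["eef_rot"],o["grip_width"],o["finger_force"])
s=camera=None
o2,c2,p2=snap("side","s2")
a=crop(cv2.imread('pics/w2.png'),160,120,320,240,400,300,20)
b=crop(cv2.imread('pics/s2.png'),230,300,160,120,400,300,20)
cv2.imwrite('pics/c2.png',np.hstack([a,b]))
E
```

```text
[ 0.52435804 -0.27997229  0.0656106 ] [ 1.79981498e+02 -3.33373621e-02  1.59967278e+00] 0.005663256774514515 0.0
```

View pics/c2.png

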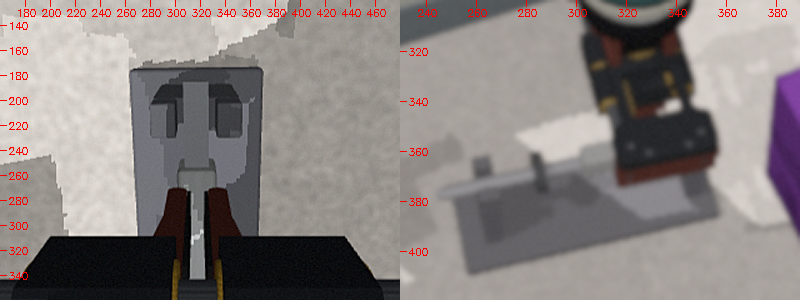

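The crop shows the fingers straddling the handle at about (316,285), but the opening reading is below the handle's width. I'll project both to see which is right, and take the finger state again.

```bash
python3 - <<'E'
from look import *
from scipy.spatial.transform import Rotation as Ro
p=np.load('pics/w2.npz')['P']
pr=lambda X:((p@np.r_[X,1])[:2]/(p@np.r_[X,1])[2]-[160,120])*1.25
pos=np.array([.52436,-.27997,.0656]);R=Ro.from_euler('xyz',[180,0,1.6],degrees=True).as_matrix()
for g in(.0028,.008,.011):
  for z in (.022,.003,-.02):
    print(g,z,*[pr(pos+R@np.array([.010,s*g,z])).round(0) for s in(1,-1)])
for x in(.542,.53,.51):print("handle top",x,[pr(np.array([x,-.2805+s,.072])).round(0) for s in(.008,-.008)])
E
python3 -m jog '[[[0,0,0],0,0],[[0,0,0],0,0]]' 20
```

```text
0.0028 0.022 [203. 166.] [192. 166.]
0.0028 0.003 [204. 180.] [191. 180.]
0.0028 -0.02 [205. 200.] [190. 200.]
0.008 0.022 [215. 166.] [181. 166.]
0.008 0.003 [216. 180.] [179. 180.]
0.008 -0.02 [219. 200.] [176. 200.]
0.011 0.022 [221. 166.] [174. 166.]
0.011 0.003 [223. 180.] [172. 180.]
0.011 -0.02 [227. 200.] [168. 200.]
handle top 0.542 [array([180., 169.]), array([220., 170.])]
handle top 0.53 [array([180., 197.]), array([219., 198.])]
handle top 0.51 [array([179., 241.]), array([217., 242.])]
time_s: 2.95
tool_pos: [0.5241, -0.2798, 0.065]
eef_rot: [-180.0, 0.0, 1.6]
ft_force: [0.4, -0.6, 0.6]
grip_width: 0.0004
finger_force: 0.0
```

```bash
python3 - <<'E'
from look import *
from scipy.spatial.transform import Rotation as Ro
p=np.load('pics/w1.npz')['P']
pr=lambda X:((p@np.r_[X,1])[:2]/(p@np.r_[X,1])[2])
pos=np.array([.48122,-.31027,.21446]);R=Ro.from_euler('xyz',[180,0.04,1.76],degrees=True).as_matrix()
for x in (-.01,0,.01):
  for z in (.022,.0,-.02):
    print(x,z,*[pr(pos+R@np.array([x,s*.030,z])).round(0) for s in(1,-1)])
E
python3 - <<'E'
from look import *
o,c,p=snap("wrist","w3")
a=cv2.imread('pics/w3.png')[150:390,160:480]
b=cv2.imread('pics/w1.png')[230:390,160:480]
cv2.imwrite('pics/c3.png',np.hstack([crop(cv2.imread('pics/w3.png'),220,170,200,200,400,400,20),crop(cv2.imread('pics/w1.png'),220,230,200,200,400,400,20)]))
E
```

```text
-0.01 0.022 [368. 284.] [268. 285.]
-0.01 0.0 [373. 300.] [263. 301.]
-0.01 -0.02 [380. 319.] [256. 319.]
0 0.022 [368. 269.] [268. 269.]
0 0.0 [374. 283.] [262. 283.]
0 -0.02 [381. 300.] [255. 300.]
0.01 0.022 [369. 253.] [267. 253.]
0.01 0.0 [375. 266.] [261. 266.]
0.01 -0.02 [382. 280.] [254. 280.]
```

View pics/c3.png

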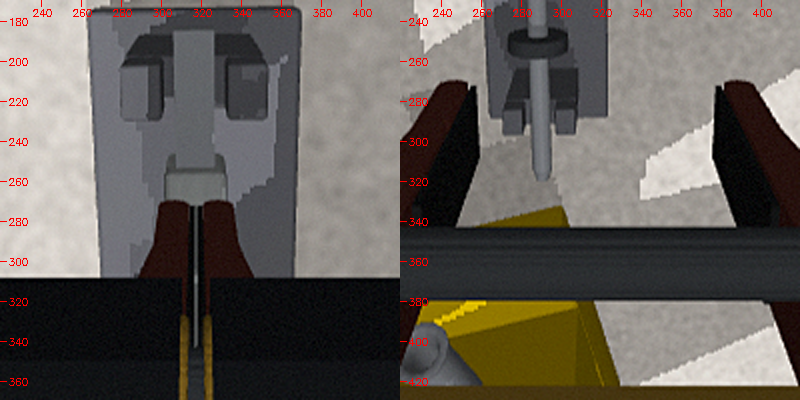

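Fingertips are at (259,272) and (377,272) in the open view, and they lie above the handle at (318,270) in the closed one. In both, they stand roughly 28 mm further back than the stated 22 mm ahead of the TCP, so they closed above the handle. I'll reopen, go lower and watch the force.

```bash
python3 -m jog '[[[0,0,0],0,40],[[0,0,0],0,40],[[0,0,0],0,40],[[0,0,0],0,40],[[0,0,0],0,40],[[0,0,0],0,40]]' 20 | grep -E 'tool_pos|grip'
python3 -m jog '[[[0,0,0.3],0,40],[[0,0,0.6],0,40],[[0,0,0.9],0,40],[[0,0,1],0,40],[[0,0,1],0,40]]'
python3 -m jog '[[[0,0,0],0,0],[[0,0,0],0,0],[[0,0,0],0,0],[[0,0,0],0,0],[[0,0,0],0,0]]' 20
```

```text
tool_pos: [0.5241, -0.2799, 0.0651]
grip_width: 0.0395
time_s: 4.1
tool_pos: [0.5236, -0.2795, 0.0392]
eef_rot: [-179.9, 0.1, 1.6]
ft_force: [-0.8, 0.5, -0.4]
grip_width: 0.0401
finger_force: 0.0
time_s: 4.6
tool_pos: [0.5244, -0.28, 0.0405]
eef_rot: [180.0, -0.0, 1.6]
ft_force: [-0.5, -0.2, 1.6]
grip_width: 0.0157
finger_force: 20.0
```

Gripped: 15.7 mm at 20 N. Now loosen to 4 N and raise it slowly, so the tip-heavy rod pivots in the pads to the 25° it needs while its shaft stays in the front slot.

```bash
python3 -m jog '[[[0,0,0],0,0],[[0,0,-0.2],0,0],[[0,0,-0.5],0,0],[[0,0,-0.8],0,0],[[0,0,-1.1],0,0],[[0,0,-1.4],0,0],[[0,0,-1.7],0,0],[[0,0,-1.7],0,0]]' 4
python3 - <<'E'
from look import *
snap("wrist","w4");snap("side","s4")
a=crop(cv2.imread('pics/w4.png'),220,150,200,200,400,400,20)
b=crop(cv2.imread('pics/s4.png'),230,300,150,150,400,400,10)
cv2.imwrite('pics/c4.png',np.hstack([a,b]))
E
```

```text
time_s: 5.4
tool_pos: [0.5249, -0.2805, 0.0841]
eef_rot: [179.9, -0.1, 1.6]
ft_force: [0.5, 0.1, -0.6]
grip_width: 0.0161
finger_force: 4.0
```

View pics/c4.png

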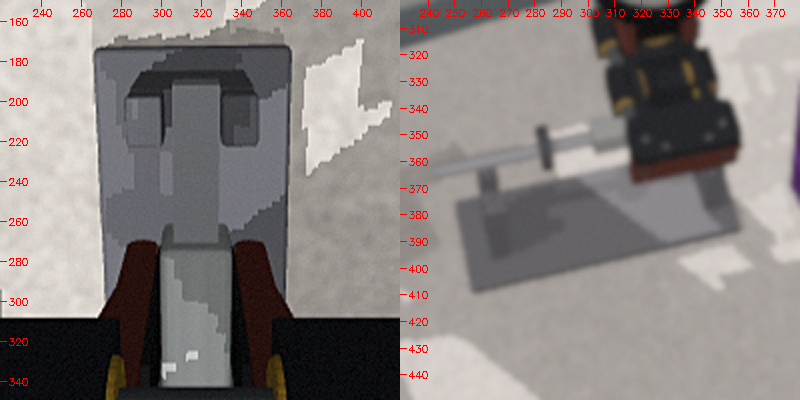

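The rod stays level at 4 N: the handle is at (305,349), the collar at (283,355) and the shaft is clear above the front saddle. I'll set it back and regrip at rod x = +15. Then I'll lay the handle's rear on a saddle top and lower the hand, which levers the tip down 25° by a known amount. First, where the front saddle's top is.

```bash
python3 - <<'E'
from look import *
p=np.load('pics/w1.npz')['P']
for q in[(271,284),(271,297),(283,297),(297,297),(309,297),(309,284)]:print(q,atz(p,q,.071).round(4))
for q in[(264,124),(305,139)]:print(q,atz(p,q,.071).round(4))
E
python3 -m jog '[[[0,0,0.8],0,0],[[0,0,1.4],0,0],[[0,0,1.66],0,0],[[0,0,1.68],0,40],[[0,0,1.68],0,40],[[-1.1,0,1.68],0,36],[[-1.1,0,1.68],0,36],[[-1.1,0,1.68],0,36]]'
python3 -m jog '[[[0,0,0],0,0],[[0,0,0],0,0],[[0,0,0],0,0],[[0,0,0],0,0]]' 20
```

```text
(271, 284) [ 0.4187 -0.266 ]
(271, 297) [ 0.4048 -0.2659]
(283, 297) [ 0.4051 -0.2778]
(297, 297) [ 0.4056 -0.2917]
(309, 297) [ 0.4059 -0.3036]
(309, 284) [ 0.4198 -0.3033]
(264, 124) [ 0.5682 -0.2609]
(305, 139) [ 0.5567 -0.2967]
time_s: 6.3
tool_pos: [0.4972, -0.2811, 0.0414]
eef_rot: [180.0, -0.1, 1.5]
ft_force: [0.5, 0.1, 0.1]
grip_width: 0.0363
finger_force: 0.0
time_s: 6.7
tool_pos: [0.4974, -0.2808, 0.0408]
eef_rot: [180.0, -0.0, 1.6]
ft_force: [1.3, -0.5, 1.2]
grip_width: 0.0158
finger_force: 20.0
```

```bash
python3 -m jog '[[[0,0,-1],0,0],[[0,0,-2.4],0,0],[[0,0,-2.4],-0.15,0],[[-0.5,0.5,-2.4],-0.3,0],[[-1.2,1,-2.4],-0.45,0],[[-2,1.6,-2.4],-0.6,0],[[-3,2,-2.4],-0.75,0],[[-3.49,2.4,-2.4],-0.9,0]]' 20
python3 -m jog '[[[0,0,0],-0.15,0],[[0,0,0],-0.3,0],[[0,0,0],-0.45,0],[[0,0,0],-0.6,0],[[0,0,0],-0.64,0],[[0,0,0],-0.64,0],[[0,0,0],-0.64,0]]' 20
python3 - <<'E'
from look import *
from station import *
print(shift(get_obs(),(.412,-.3435,.0635),90))
E
```

```text
time_s: 7.5
tool_pos: [0.409, -0.3428, 0.1002]
eef_rot: [-179.9, -0.0, 53.5]
ft_force: [-0.5, 0.6, -0.7]
grip_width: 0.0159
finger_force: 20.0
time_s: 8.2
tool_pos: [0.411, -0.3429, 0.1005]
eef_rot: [-180.0, -0.0, 89.8]
ft_force: [0.1, 1.0, -1.1]
grip_width: 0.0155
finger_force: 20.0
(array([-0.02,  0.04,  1.48]), -0.0043)
```

```bash
python3 -m jog '[[[0,0,0.8],0,0],[[0,0,1.4],0,0],[[0,0,1.6],0,0],[[0,0,1.75],0,0],[[0,0,1.9],0,0],[[0,0,2.05],0,0],[[0,0,2.2],0,0],[[0,0,2.36],0,0]]' 12
python3 -m jog '[[[0,0,0],0,0],[[0,0,0],0,0]]'
python3 - <<'E'
from look import *
snap("side","s5");snap("top","t5")
E
```

```text
time_s: 9.0
tool_pos: [0.4114, -0.3434, 0.0418]
eef_rot: [180.0, 0.0, 89.8]
ft_force: [-1.9, -0.6, 1.7]
grip_width: 0.0162
finger_force: 12.0
time_s: 9.2
tool_pos: [0.4113, -0.3431, 0.0415]
eef_rot: [180.0, -0.0, 89.8]
ft_force: [-0.3, -1.0, -0.7]
grip_width: 0.0158
finger_force: 12.0
```

```bash
python3 -m jog '[[[0,0,-1.5],0,0],[[0,0,-3.5],0,0],[[0,0,-5.5],0.1,0],[[1.5,1,-7.14],0.25,0],[[3,2.1,-7.14],0.4,0],[[4.5,3.2,-7.14],0.55,0],[[6,4.2,-7.14],0.7,0],[[7.5,5.3,-7.14],0.85,0]]' 25 | head -3
python3 - <<'E'
from look import *
from station import *
print(shift(get_obs(),(.6495,-.0067,.22),8))
E
```

```text
time_s: 10.1
tool_pos: [0.5381, -0.1636, 0.2204]
eef_rot: [-180.0, -0.0, 43.9]
(array([ 7.56, -1.43,  0.02]), 0.6273)
```

```bash
python3 -m jog '[[[1.2,-0.3,0],0.13,0],[[2.6,-0.5,0],0.26,0],[[4,-0.8,0],0.4,0],[[5.4,-1,0],0.52,0],[[6.5,-1.2,0],0.58,0],[[7.2,-1.4,0.6],0.58,0],[[7.2,-1.4,1.2],0.58,0],[[7.2,-1.4,1.2],0.58,0]]' 25 | head -3
python3 - <<'E'
from look import *
from station import *
print(shift(get_obs(),(.6495,-.0067,.1665),8))
E
```

```text
time_s: 10.9
tool_pos: [0.6395, -0.0139, 0.1866]
eef_rot: [-179.9, 0.3, 11.2]
(array([ 0.45, -0.2 ,  0.8 ]), 0.0558)
```

```bash
python3 -m jog '[[[0.4,-0.25,0.4],0.04,0],[[0.4,-0.25,0.8],0.04,0],[[0.4,-0.25,0.8],0.04,0],[[0.4,-0.25,0.8],0.04,0]]' 25
python3 - <<'E'
from look import *
from station import *
np.set_printoptions(precision=4,suppress=True)
o,c,p=snap("wrist","w6");print(o["tool_pos"],o["eef_rot"]);snap("side","s6");snap("top","t6")
print(shift(o,(.6495,-.0067,.1665),8))
a=crop(cv2.imread('pics/w6.png'),200,170,240,180,400,300,20)
b=crop(cv2.imread('pics/s6.png'),240,180,120,90,400,300,10)
d=crop(cv2.imread('pics/t6.png'),290,205,120,90,400,300,10)
e=crop(cv2.imread('pics/s5.png'),230,330,120,90,400,300,10)
cv2.imwrite('pics/c6.png',np.vstack([np.hstack([a,b]),np.hstack([d,e])]))
E
```

```text
time_s: 11.3
tool_pos: [0.6498, -0.0072, 0.1699]
eef_rot: [-180.0, 0.1, 8.8]
ft_force: [0.4, 0.1, -1.3]
grip_width: 0.0158
finger_force: 25.0
[ 0.6498 -0.0072  0.1699] [-179.9872    0.0727    8.7882]
(array([-0.01, -0.02,  0.14]), 0.0138)
```

View pics/c6.png

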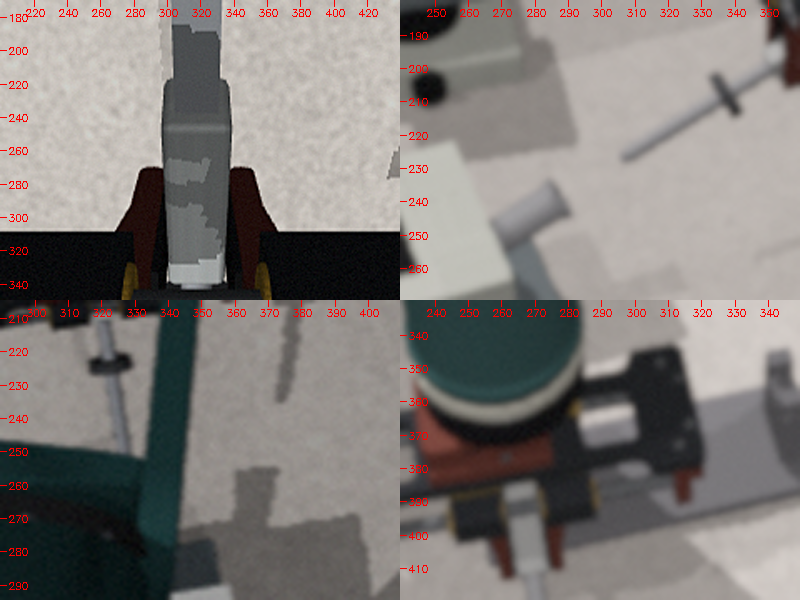

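The rod is tilted: side view has the collar at (337.5,208.5), the tip at (307,227) and the tube mouth at (287.7,239.4). The top view has the collar at (322.4,224.5). Fitting the rod's line now.

```bash
python3 - <<'E'
from look import *
from scipy.optimize import least_squares
np.set_printoptions(precision=4,suppress=True)
S=np.load('pics/s6.npz')['P'];T=np.load('pics/t6.npz')['P']
pr=lambda p,X:(p@np.r_[X,1])[:2]/(p@np.r_[X,1])[2]
def ax(yaw,t):
    y,t=np.radians([yaw,t]);return np.array([np.cos(t)*np.cos(y),np.cos(t)*np.sin(y),np.sin(t)])
M=np.array([.505,-.027,.12]);A=ax(8,25)
print("mouth pred",pr(S,M),pr(T,M), "tri",tri([(T,(329,272.5)),(S,(287.6,239.6))]))
g=np.array([.6498,-.0072,.1699+.0213])
for t in(20,25,30):
    a=ax(8.8,t);print(t,"collar",pr(S,g-.047*a),pr(T,g-.047*a),"tip",pr(S,g-.121*a),pr(T,g-.121*a))
def f(v):
    a=ax(8.8,v[0]);q=g+[0,0,v[1]]+v[2]*a
    return np.r_[pr(S,q-.047*a)-(337.5,208.5),pr(S,q-.121*a)-(307,227),pr(T,q-.047*a)-(322.4,224.5),v[1]/.003,v[2]/.003]
r=least_squares(f,[25,0,0],x_scale=[1,.001,.001]);print(r.x,r.fun)
E
```

```text
mouth pred [287.187  238.9378] [329.0863 272.8357] tri (array([ 0.5059, -0.0268,  0.1177]), np.float64(0.0586173716925074))
20 collar [334.9027 207.149 ] [322.5658 224.7701] tip [302.2911 225.2328] [327.8286 257.0642]
25 collar [335.6259 208.3221] [322.4635 224.386 ] tip [304.3579 228.1144] [327.5284 255.8396]
30 collar [336.497  209.3931] [322.337  223.8501] tip [306.7817 230.7149] [327.1712 254.2515]
[26.3971  0.0003  0.0024] [-0.6517 -0.6392 -1.0267  1.1131 -0.1335 -1.2893  0.1107  0.7874]
```

```bash
python3 -m jog '[[[0,0,0.1],0.014,0],[[-0.45,0,0.31],0.014,0],[[-0.9,0,0.52],0.014,0],[[-1.27,0,0.69],0.014,0],[[-1.27,0,0.69],0.014,0]]' 12
python3 -m jog '[[[-0.18,0,0.085],0,0],[[-0.36,0,0.17],0,0],[[-0.54,0,0.255],0,0],[[-0.72,0,0.34],0,0],[[-0.72,0,0.34],0,0]]'
python3 - <<'E'
from look import *
o,c,p=snap("side","s7");snap("wrist","w7")
print(o["tool_pos"],o["eef_rot"],o["ft_force"],o["moment"])
E
```

```text
time_s: 11.95
tool_pos: [0.6175, -0.0115, 0.1524]
eef_rot: [-180.0, 0.1, 7.9]
ft_force: [-0.2, -0.1, -1.2]
grip_width: 0.0159
finger_force: 12.0
time_s: 12.45
tool_pos: [0.6008, -0.0137, 0.1441]
eef_rot: [-180.0, 0.0, 7.9]
ft_force: [-0.3, 2.0, -2.4]
grip_width: 0.0163
finger_force: 12.0
[ 0.60078614 -0.01367643  0.14411715] [-1.79955653e+02  2.67708949e-02  7.93495515e+00] [-0.28634022  1.99289808 -2.41682808] [ 0.28027261 -0.15020765 -0.10652667]
```

```bash
python3 -m jog '[[[-0.18,0,0.085],0,0],[[-0.36,0,0.17],0,0],[[-0.54,0,0.255],0,0],[[-0.72,0,0.34],0,0],[[-0.72,0,0.34],0,0]]' 10
python3 - <<'E'
from station import *
for i in range(3):
    o=get_obs();print(o["ft_force"].round(1),o["moment"].round(2))
E
```

```text
time_s: 13.05
tool_pos: [0.5821, -0.0164, 0.1354]
eef_rot: [-180.0, 0.1, 7.9]
ft_force: [0.3, 1.6, -3.1]
grip_width: 0.0162
finger_force: 10.0
[ 0.3  1.6 -3.1] [ 0.48 -0.02 -0.22]
[ 0.3  1.6 -3.1] [ 0.48 -0.02 -0.22]
[ 0.3  1.6 -3.1] [ 0.48 -0.02 -0.22]
```

```bash
python3 -m jog '[[[0,-0.06,0],0,0],[[-0.18,-0.06,0.085],0,0],[[-0.36,-0.06,0.17],0,0],[[-0.54,-0.06,0.255],0,0],[[-0.72,-0.06,0.34],0,0],[[-0.72,-0.06,0.34],0,0]]'
python3 - <<'E'
from look import *
from station import *
o=get_obs();print(o["ft_force"].round(1),o["moment"].round(2));snap("side","s8")
E
```

```text
time_s: 13.65
tool_pos: [0.5643, -0.0176, 0.127]
eef_rot: [-180.0, 0.1, 8.0]
ft_force: [-0.4, -1.0, -1.1]
grip_width: 0.0159
finger_force: 10.0
[-0.4 -1.  -1.1] [-0.01 -0.03  0.01]
```

```bash
python3 -m jog '[[[-0.15,0,0.07],0,0],[[-0.3,0,0.14],0,0],[[-0.43,0,0.2],0,0],[[-0.43,0,0.2],0,0]]' 
for i in 1; do python3 -m jog '[[[-0.036,0,0.017],0,0],[[-0.072,0,0.034],0,0],[[-0.072,0,0.034],0,0]]' ; done
```

```text
time_s: 14.1
tool_pos: [0.554, -0.0189, 0.1221]
eef_rot: [-180.0, 0.1, 8.0]
ft_force: [-0.0, 0.5, -1.2]
grip_width: 0.016
finger_force: 10.0
time_s: 14.4
tool_pos: [0.5531, -0.0192, 0.1215]
eef_rot: [-180.0, 0.0, 8.0]
ft_force: [0.0, -0.0, -0.8]
grip_width: 0.016
finger_force: 10.0
```

```bash
python3 -m jog '[[[-0.036,0,0.017],0,0],[[-0.072,0,0.034],0,0],[[-0.072,0,0.034],0,0]]'
python3 - <<'E'
from look import *
from station import *
o=get_obs();print(o["ft_force"].round(1),o["moment"].round(2));snap("side","s9")
E
```

```text
time_s: 14.7
tool_pos: [0.5512, -0.0194, 0.1207]
eef_rot: [-180.0, 0.0, 8.0]
ft_force: [0.2, -0.4, -0.9]
grip_width: 0.0158
finger_force: 10.0
[ 0.2 -0.4 -0.9] [ 0.03  0.01 -0.07]
```

```bash
for i in 1; do python3 -m jog '[[[-0.036,0,0.017],0,0],[[-0.072,0,0.034],0,0],[[-0.072,0,0.034],0,0]]' | sed -n '1,4p'; done
```

```text
time_s: 15.05
tool_pos: [0.5496, -0.0197, 0.1199]
eef_rot: [-180.0, -0.0, 8.0]
ft_force: [0.1, 1.3, -1.5]
```

```bash
python3 -m jog '[[[-0.036,0,0.017],0,0],[[-0.072,0,0.034],0,0],[[-0.072,0,0.034],0,0]]' | sed -n '1,4p'
```

```text
time_s: 15.35
tool_pos: [0.5496, -0.0198, 0.1198]
eef_rot: [180.0, -0.2, 7.9]
ft_force: [5.0, 3.1, 3.6]
```

```bash
python3 -m jog '[[[-0.036,0,0.017],0,0],[[-0.036,0,0.017],0,0]]' | sed -n '1,4p'
python3 - <<'E'
from look import *
snap("side","s10");snap("top","t10")
a=crop(cv2.imread('pics/s10.png'),250,200,80,60,400,300,10)
b=crop(cv2.imread('pics/s9.png'),250,200,80,60,400,300,10)
cv2.imwrite('pics/c10.png',np.hstack([a,b]))
E
```

```text
time_s: 15.55
tool_pos: [0.5495, -0.0198, 0.1198]
eef_rot: [180.0, -0.3, 7.9]
ft_force: [6.0, 3.1, 3.2]
```

View pics/c10.png

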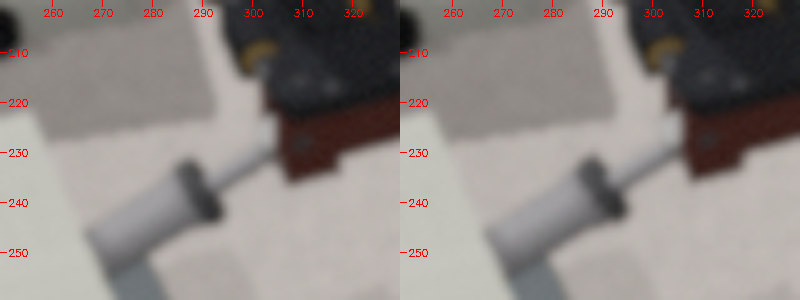

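The collar at (288,237) sits flush on the tube's rim, with about 7 N of reaction. Now draw it straight out along the axis.

```bash
python3 -m jog '[[[0.36,0,-0.17],0,0],[[0.9,0,-0.42],0,0],[[1.5,0,-0.7],0,0],[[2.1,0,-0.98],0,0],[[2.7,0,-1.26],0,0],[[3.3,0,-1.54],0,0],[[3.9,0,-1.82],0,0],[[3.9,0,-1.82],0,0]]' 18
python3 - <<'E'
from look import *
from station import *
snap("side","s11");o=get_obs();print(o["q"],shift(o,(.523,-.280,.12),1.7))
E
```

```text
time_s: 16.45
tool_pos: [0.6451, -0.0068, 0.1644]
eef_rot: [180.0, -0.0, 8.0]
ft_force: [-0.6, -0.0, -1.2]
grip_width: 0.0157
finger_force: 18.0
[-6.72953445e+00  2.67379007e+01  8.41120567e+01 -3.06514343e-02
  6.92161634e+01  7.53065346e+01] (array([-6.28, 10.16,  1.76]), 0.1095)
```

```bash
python3 -m jog '[[[0,0,-1.5],0,0],[[-1,1.5,-1.5],0.03,0],[[-2.2,3,-1.5],0.06,0],[[-3.3,4.5,-1.5],0.112,0],[[-4.4,6,-1.5],0.112,0],[[-5.5,7.5,-1.5],0.112,0],[[-6.6,9,-1.5],0.112,0],[[-7.38,10.04,-1.5],0.112,0]]' 18 | head -3
python3 -m jog '[[[0,0,0],0,0],[[0,0,0],0,0]]' 12
python3 - <<'E'
from look import *
from station import *
print(shift(get_obs(),(.4974,-.281,.0408),1.6))
E
```

```text
time_s: 17.3
tool_pos: [0.492, -0.2822, 0.2007]
eef_rot: [-179.9, 0.2, 1.5]
time_s: 17.5
tool_pos: [0.4938, -0.2803, 0.2009]
eef_rot: [-179.9, 0.1, 1.4]
ft_force: [-0.3, 0.3, -0.9]
grip_width: 0.0156
finger_force: 12.0
(array([0.15, 0.04, 6.4 ]), -0.0032)
```

```bash
python3 -m jog '[[[0.1,0.03,1.5],0,0],[[0.1,0.03,3],0,0],[[0.1,0.03,4],0,0],[[0.1,0.03,4.5],0,0],[[0.1,0.03,4.75],0,0],[[0.1,0.03,5],0,0],[[0.1,0.03,5.2],0,0],[[0.1,0.03,5.2],0,0]]' 8
```

```text
time_s: 18.3
tool_pos: [0.4983, -0.2815, 0.0719]
eef_rot: [180.0, -0.0, 1.5]
ft_force: [-0.6, -0.3, -1.5]
grip_width: 0.0162
finger_force: 8.0
```

```bash
python3 -m jog '[[[0,0,0.2],0,0],[[0,0,0.4],0,0],[[0,0,0.6],0,0],[[0,0,0.8],0,0],[[0,0,0.95],0,0],[[0,0,1.05],0,0],[[0,0,1.12],0,0],[[0,0,1.16],0,0]]'
```

```text
time_s: 19.1
tool_pos: [0.498, -0.2814, 0.0424]
eef_rot: [-180.0, 0.0, 1.5]
ft_force: [0.2, 0.8, -0.4]
grip_width: 0.0155
finger_force: 8.0
```

```bash
python3 -m jog '[[[0,0,0.05],0,0],[[0,0,0.05],0,30],[[0,0,0.05],0,30],[[0,0,0.05],0,30],[[0,0,0.05],0,30]]' | sed -n '1,2p;5,6p'
python3 - <<'E'
from look import *
snap("side","s12");snap("wrist","w12")
a=cv2.imread('pics/side0.png').astype(int);b=cv2.imread('pics/s12.png').astype(int)
for r in((355,388,244,300),):
    d=abs(a-b).sum(2)[r[0]:r[1],r[2]:r[3]];print(d.mean(),(d>60).sum())
# dark collar blob centroid in both
for im in(a,b):
    m=(im.sum(2)<200)[358:382,278:295];y,x=np.nonzero(m);print(len(x),x.mean()+278,y.mean()+358)
for im in(a,b):print([im[y0:y0+1,252].sum() for y0 in range(368,388)])
E
```

```text
time_s: 19.6
tool_pos: [0.498, -0.2814, 0.0414]
grip_width: 0.03
finger_force: 0.0
59.81439393939394 730
33 285.8787878787879 371.6666666666667
7 285.7142857142857 375.0
[np.int64(391), np.int64(397), np.int64(387), np.int64(378), np.int64(362), np.int64(341), np.int64(330), np.int64(340), np.int64(352), np.int64(338), np.int64(300), np.int64(261), np.int64(252), np.int64(248), np.int64(259), np.int64(274), np.int64(282), np.int64(292), np.int64(303), np.int64(314)]
[np.int64(482), np.int64(482), np.int64(473), np.int64(461), np.int64(436), np.int64(414), np.int64(421), np.int64(434), np.int64(434), np.int64(395), np.int64(349), np.int64(325), np.int64(317), np.int64(320), np.int64(334), np.int64(342), np.int64(360), np.int64(360), np.int64(379), np.int64(399)]
```

```bash
python3 -m jog '[[[0,0,0],0,0],[[0,0,0],0,0],[[0,0,0],0,0],[[0,0,-1],0,0],[[0,0,-2.4],0,0],[[0,0,-4],0,0],[[0,0,-5.5],0,0],[[0,0,-6.3],0,0]]' 40
python3 -m jog '[[[0.4,-1.8,0],0,0],[[0.8,-3.6,0],0,0],[[1.2,-5.4,0],0,0],[[1.6,-7.2,0],0,0],[[2,-9,0],0,0],[[2.4,-10.8,0],0,0],[[2.8,-12.6,0],0,0],[[3.2,-14.4,0],0,0]]' | head -3
python3 - <<'E'
from look import *
from station import *
print(shift(get_obs(),(.564,.266,.0994),1.6))
E
```

```text
time_s: 20.5
tool_pos: [0.4991, -0.2822, 0.2021]
eef_rot: [179.9, -0.2, 1.5]
ft_force: [-0.1, -1.4, -1.7]
grip_width: 0.0159
finger_force: 40.0
time_s: 21.3
tool_pos: [0.5681, 0.0825, 0.1987]
eef_rot: [-180.0, 0.0, 1.5]
(array([ 0.04, -7.34,  3.97]), -0.001)
```

```bash
python3 -m jog '[[[0.03,-1.8,0],0,0],[[0.03,-3.6,0],0,0],[[0.03,-5.4,0],0,0],[[0.03,-6.8,0],0,0],[[0.03,-7.2,0],0,0],[[0.03,-7.2,1.2],0,0],[[0.03,-7.2,2.4],0,0],[[0.03,-7.2,2.4],0,0]]' | head -3
python3 - <<'E'
from look import *
from station import *
np.set_printoptions(precision=4,suppress=True)
snap("side","s13");snap("top","t13");o,c,p=snap("wrist","w13")
print(o["tool_pos"],o["eef_rot"])
a=crop(cv2.imread('pics/s13.png'),205,115,140,105,400,300,10)
b=crop(cv2.imread('pics/t13.png'),160,225,120,90,400,300,10)
d=crop(cv2.imread('pics/s12.png'),235,340,120,90,400,300,10)
e=crop(cv2.imread('pics/top0.png'),160,260,120,90,400,300,10)
cv2.imwrite('pics/c13.png',np.vstack([np.hstack([a,b]),np.hstack([d,e])]))
E
```

```text
time_s: 22.1
tool_pos: [0.5607, 0.2588, 0.1348]
eef_rot: [179.8, 0.5, 1.5]
[0.5638 0.2598 0.1387] [179.9623   0.0999   1.5065]
```

View pics/c13.png

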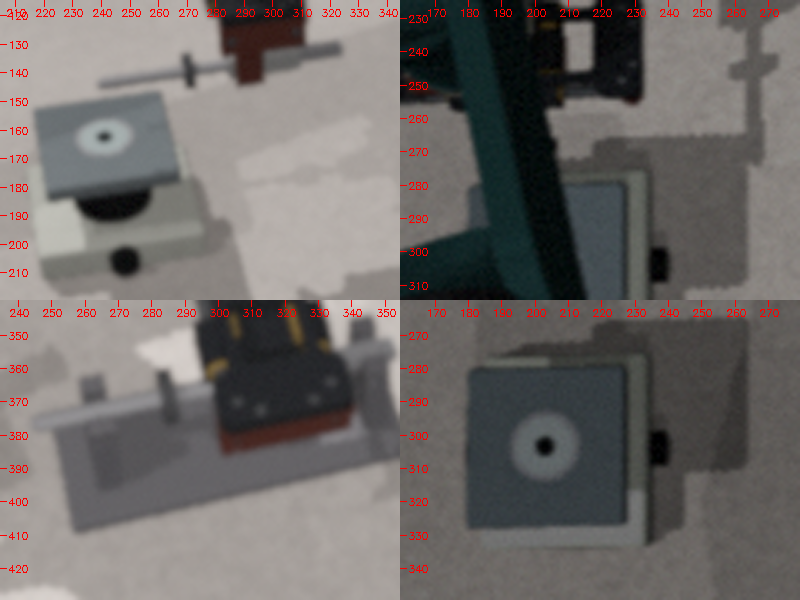

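Side view: tip at (240.0,144.4), collar at (270.8,139.5), tang end at (324.4,131.8) and window centre at (241.4,162.6). Window in the top view is at (203.5,303.8). The rod looks level, with its tip near the window. I'll check that numerically.

```bash
python3 - <<'E'
from look import *
from station import *
from scipy.optimize import least_squares
np.set_printoptions(precision=4,suppress=True)
S=np.load('pics/s13.npz')['P'];T=np.load('pics/t13.npz')['P']
pr=lambda p,X:(p@np.r_[X,1])[:2]/(p@np.r_[X,1])[2]
W=tri([(T,(203.5,303.8)),(S,(241.4,162.6))]);print("window",W,atz(S,(241.4,162.6),.095),atz(T,(203.5,303.8),.095))
g=np.array([.5638,.2598,.1387+.0208])
def ax(yaw,t):
    y,t=np.radians([yaw,t]);return np.array([np.cos(t)*np.cos(y),np.cos(t)*np.sin(y),np.sin(t)])
def f(v):
    a=ax(1.5,v[0]);o=lambda x:g+[0,0,v[2]]-(x-v[1])*a
    return np.r_[pr(S,o(.135))-(240,144.4),pr(S,o(.061))-(270.8,139.5),pr(S,o(-.065))-(324.4,131.8)]
r=least_squares(f,[0,.013,0],x_scale=[1,.001,.001]);print(r.x,r.fun)
for t in(-3,0,3):print(t,f([t,.013,0]))
tip=g+[0,0,r.x[2]]-(.135-r.x[1])*ax(1.5,r.x[0]);print("tip",tip)
o=get_obs();print(o["tool_pos"],o["time_s"])
E
```

```text
window (array([0.4422, 0.2627, 0.0945]), np.float64(0.9311446454488371)) [0.4443 0.2622] [0.4401 0.2625]
[-0.5656  0.0161 -0.0078] [-0.7194 -0.0203  0.5023  0.1367  0.2435 -0.064 ]
-3 [-2.6558 -4.4027 -1.1298 -3.1257 -1.1258 -1.4336]
0 [-2.4142 -2.134  -1.078  -2.2353 -1.0957 -2.8743]
3 [-2.0284  0.0966 -0.9698 -1.3561 -1.1554 -4.3071]
tip [0.445  0.2567 0.1529]
[0.5649 0.2602 0.1398] 22.25
```

```bash
python3 -m jog '[[[-0.09,-0.22,0.5],0,0],[[-0.09,-0.22,1],0,0],[[-0.09,-0.22,1.4],0,0],[[-0.09,-0.22,1.6],0,0],[[-0.09,-0.22,1.6],0,0],[[-0.09,-0.22,1.6],0,0],[[-0.09,-0.22,1.6],0,0]]'
python3 - <<'E'
from look import *
from station import *
np.set_printoptions(precision=4,suppress=True)
o,c,S=snap("side","s14");print(o["tool_pos"],o["eef_rot"])
pr=lambda p,X:(p@np.r_[X,1])[:2]/(p@np.r_[X,1])[2]
W=np.array([.4422,.2625,.095]);d=pr(S,W+[0,0,.025])-pr(S,W);print("want tip px",d+(241.4,162.6), "kin tip px",pr(S,o["tool_pos"]+[-.1205,-.0032,.0206]),"win",pr(S,W))
g=cv2.cvtColor(cv2.imread('pics/s14.png'),cv2.COLOR_BGR2GRAY)
print(g[140:160,228:262])
E
```

```text
time_s: 22.95
tool_pos: [0.5623, 0.2661, 0.0993]
eef_rot: [-180.0, -0.0, 1.5]
ft_force: [0.7, -0.7, -1.8]
grip_width: 0.0154
finger_force: 40.0
[0.5623 0.2661 0.0993] [-179.9808   -0.0466    1.537 ]
want tip px [240.2372 154.2613] kin tip px [239.14   154.2445] win [240.5079 162.6379]
[[180 180 180 179 179 179 179 179 179 178 179 178 178 178 177 177 177 179
  178 178 179 180 180 179 178 178 178 179 180 179 179 180 181 181]
 [179 180 179 180 179 179 179 179 179 179 179 178 178 177 177 178 178 178
  178 179 179 179 180 180 179 179 178 179 179 179 178 178 180 181]
 [178 177 177 178 178 179 179 178 179 179 179 178 177 177 177 178 179 178
  178 179 179 179 180 180 179 179 179 180 178 178 178 178 179 180]
 [177 175 177 178 177 178 179 179 179 179 180 178 177 176 178 179 179 178
  178 178 178 179 180 180 180 179 179 179 178 178 178 179 180 180]
 [177 177 177 177 178 179 178 179 179 179 177 177 176 177 177 177 177 178
  178 178 179 179 179 179 179 179 178 177 176 177 178 179 179 178]
 [176 178 176 177 178 177 178 179 178 178 177 177 176 175 176 176 176 177
  178 178 179 178 178 179 178 177 1
[... 1306 characters left out ...]
 111 111 111 109 109 110 109 110 112 112 114 118 121 122 120 115 113
  111 109 107 105 105 105 106 109 111 111 112 112 115 116 118 119]
 [111 111 111 111 110 111 110 110 116 120 123 128 132 133 130 128 127 126
  123 119 114 114 112 112 115 116 118 120 118 119 122 122 121 119]
 [111 111 112 112 109 112 116 121 128 137 145 151 153 154 153 151 151 148
  144 138 132 126 121 120 118 120 119 121 120 120 120 120 119 117]
 [110 110 112 112 113 119 128 139 150 157 162 166 167 167 166 167 166 165
  161 157 147 137 128 122 119 116 116 116 115 116 117 117 116 115]
 [109 110 114 117 123 134 145 156 162 168 170 170 167 166 167 169 171 170
  168 166 157 146 134 123 117 115 112 111 112 113 113 115 113 114]]
```

The tip edge reads (240.0,153.6) against a target of (240.2,154.3), so it's within about 2 mm. The rod is held level at 40 N. Letting it settle, then handing in.

```bash
python3 -m jog '[[[0,0,0],0,0],[[0,0,0],0,0],[[0,0,0],0,0],[[0,0,0],0,0]]' && python3 -c "
from station import *
print(hand_in())"
```

```text
time_s: 23.4
tool_pos: [0.5618, 0.2661, 0.0989]
eef_rot: [-180.0, -0.0, 1.5]
ft_force: [0.0, 1.2, -1.8]
grip_width: 0.0157
finger_force: 40.0
the job is handed in; nothing more can be done
None
```

I slid the rod into the white/grey analyser's tube until its collar stopped (about 7 N), drew it right out, re-levelled it in its rack, and handed in at 23.4 s with it held level and steady, tip within about 2 mm of the window centre, about 25 mm above the glass; `hand_in()` gave no verdict.

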